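Dry-stack the head of a carver's mallet on its leaning handle

TASK

The handle of a carver's mallet is clamped in the bench vice, its bare tenon leaning up towards the robot. Dry-stack the head on it ready for gluing: first the dark walnut ring, then the heavy brass ring, then the pale maple ring, each guided down the tenon without letting it drop until it sits flush and fully home on the shoulder or on the ring below, and let go before the next. Do not shift the handle in the vice, and leave the glue bottle, the screwdriver and the knife where they are.

Things in the scene. Friction and masses are not known exactly. Their poses are not given: they have to be found in the camera images.
- walnut: dark brown walnut ring, 64 mm outer diameter, 22 mm high, 23 mm bore right through, about 45 g. Starts lying flat on the bench. Origin at the ring's centre (11 mm above the bench when it lies flat); z is its bore axis; both faces are alike.
- brass: brass weight ring, 60 mm outer diameter, 18 mm high, 23 mm bore right through, 0.3 to 0.45 kg. Starts lying flat on the bench. Origin at the ring's centre (9 mm above the bench when it lies flat); z is its bore axis; both faces are alike.
- maple: pale maple ring, 64 mm outer diameter, 26 mm high, 23 mm bore right through, about 55 g. Starts lying flat on the bench. Origin at the ring's centre (13 mm above the bench when it lies flat); z is its bore axis; both faces are alike.
- shoulder (a point): centre of the red-brown handle's flat round shoulder, 42 mm diameter, 160 to 172 mm above the bench, where the tenon begins and the first ring rests. z points up along the tenon, which leans 26 to 38 degrees from vertical, roughly towards the robot base (within 25 degrees sideways); y is level. Only the friction of the vice jaws (12 N m) holds the handle at this lean.
- tenon_tip (a point): centre of the free end of the tenon, 72 mm from the shoulder along its axis. The tenon is red-brown, round, 20 mm diameter, its last 12 mm tapering to 10 mm at the tip. The three rings make up 66 mm, so the tip stands 6 mm proud when all are home.
- vice: blue 80 mm bench vice fixed to the bench, jaws 125 mm high, 80 mm wide, closing along its y; about 240 mm long along y (from -115 mm to +125 mm) with a steel T bar at its +y end. Origin on the bench under the middle of the jaws; the handle leans towards its -x and nothing of the vice stands above its jaws.
- glue: bystander: white glue bottle with a red nozzle cap, 66 mm diameter, 160 mm high, standing on the bench, free to tip. Origin at the centre of its underside, z up along it.
- screwdriver: bystander: screwdriver with a black handle, 200 mm long, 26 mm thick, lying along its x, handle to -x. Origin under its middle, at bench level.
- knife: bystander: orange utility knife, blade drawn in, 145 x 22 x 17 mm, lying on the bench along its x. Origin at the centre of its underside.
Things that resemble listed ones, but are neither listed nor needed, are in the scene too. There is more than one size of the brass; the job needs the larger. Leave any pink look-alike of the maple alone.

How it is judged:
By the outcome, as a careful person would: the job done as asked, in the order asked, and still so for the second after the job is handed in, with the robot touching nothing.
It also fails if it takes over 72 s, if anything falls off the work surface, if the arm or the gripper's body presses on something with over 40 N, if the wrist force passes 120 N, or if a joint passes its speed limit or range.

ROBOT

A 7-joint arm with a two-finger parallel gripper is mounted at the origin on the work surface. World frame = base frame: x ahead of the robot, y to its left, z up, the work surface at z = 0. Lengths are in m, angles in rad, forces in N, time in s.
With the tool pointing down it reaches from about 0.4 to 0.9 m from the base axis. Payload 5.5 kg.
Tool frame: the origin (TCP) lies midway between the tips of the shut fingers; the grasp point (between the pads) lies 19 mm behind it (manip.grip_depth is the distance from the TCP to the grasp point, in m); z points along the fingers, x is the direction in which the jaws open and shut, and the axes are right-handed (so a half turn about z gives the same grasp; the last joint's range is limited). The gripper opens to 92 mm and grips with 3 to 60 N. Pads are 19 mm wide; open, the fingers measure 130 mm over their backs; the gripper's body (75 mm by 190 mm) begins 47 mm behind the grasp point.
Start: joints at [1.51, 0.501, -0.427, 1.55, 0.221, 1.138, -0.21], TCP at [0.207, -0.616, 0.205] pointing down, gripper open.
Joint ranges: [-2.88, 2.88], [-0.31, 2.03], [-1.54, 1.56], [0.2, 2.42], [-1.41, 4.55], [0.19, 2.02], [-2.57, 2.57]. Speed limits (rad/s): [2.57, 2.57, 3.14, 3.14, 3.14, 3.14, 3.14].

INTERFACE

Orientations are given as a unit quaternion [x, y, z, w].
In Python, from bench import manip, effector, viewer gives the robot as it stands. Calls block until the motion is done:
- manip.move_pose(position, orientation): joint-space move of the TCP to a pose.
- manip.servo_line(position, ori=None, vel=0.15): straight line of the TCP; ori=None keeps the orientation; vel is the mean speed in m/s.
- manip.movej(angles): joint-space move.
- effector.open_jaws() and effector.close(f_grip=None): open the fingers fully, or close them until they stop; f_grip is the grip in N (None keeps the last).
- manip.sleep(seconds).
- manip.solve_ik(position, orientation): joint angles nearest the present ones, or None.
- viewer.get_image(name): name is "side" or "top" or "wrist"; returns the picture (400x640x3 uint8, red, green, blue); there is no depth.
- viewer.get_calibration(name): a dict with "vfov" (degrees; the focal length in pixels is half the picture's height over the tangent of half this angle, whatever the lens; pixels are square), "cx", "cy" (the principal point, pixels), "eye" and "attitude" of the camera in the world. Camera axes: x right, y down, z forward; pixel columns grow to the right and rows downward; lengths in m; the calibration is good to about 2 mm. A picture is of the moment at which its call begins: read the wrist's pose just before it. get_calibration takes no time and is no camera call; for the wrist camera it gives the pose at the moment of the call.
A pose or a line that the arm cannot do raises manip.PlanningError and nothing moves.
- manip.hand_in(): hands the job in, once; it reports no verdict.
Readings, each from a call of its own:
- manip.current_clock(): time.
- manip.current_q(): joint angles.
- manip.current_joint_velocities(): joint speeds.
- manip.current_tau(): joint torques, N m.
- manip.current_tool_pos(): TCP position.
- manip.current_tcp_rot(): TCP orientation.
- manip.current_force(): force on the tool from outside, world axes, zero at the start.
- manip.current_wrist_torque(): the same for the moment, N m.
- manip.current_finger_gap(): finger opening in m.
Only numpy, scipy, OpenCV 4.12 (cv2) and the standard library are available. Lean on these libraries where they do the work, as an engineer would, in place of code of your own. Each camera call takes 0.05 s, during which the arm holds its last target. There are 200 camera calls.

## Working session

There is one attempt and no reset: what is moved stays moved. The work goes in short steps, each a Python script; the robot and the scene stay as the last script left them, time stands still between calls to the robot, and variables do not carry over. Pictures are saved under pics/ and viewed, about 8 in all and at most 12, crops included, and the job is handed in when it is done.

```bash
ls; mkdir -p pics
python3 - <<'E'
from bench import manip, effector, viewer
import cv2
for n in ("side","top","wrist"):
    c=viewer.get_calibration(n); print(n,c)
    cv2.imwrite(f"pics/{n}0.png",cv2.cvtColor(viewer.get_image(n),cv2.COLOR_RGB2BGR))
print(manip.current_clock(),manip.current_tool_pos(),manip.current_tcp_rot(),manip.grip_depth)
E
```

```text
pics
side {'vfov': 56.09917796053211, 'cx': 319.5032376938756, 'cy': 198.74119191983274, 'eye': array([0.44570739, 0.42304019, 0.81117888]), 'attitude': array([-0.16900102,  0.92481851, -0.33667737,  0.05289359])}
top {'vfov': 47.93393517373287, 'cx': 324.3590050899197, 'cy': 194.41581740500604, 'eye': array([ 0.45646162, -0.09606307,  1.40978553]), 'attitude': array([-0.70554441,  0.70600606, -0.04377541,  0.0429679 ])}
wrist {'vfov': 66.798369643249, 'cx': 319.07156359683125, 'cy': 198.45954661632732, 'eye': array([ 0.28164359, -0.58919219,  0.38395603]), 'attitude': array([ 0.80325864, -0.57716539, -0.08695198,  0.1187225 ])}
0.15 [ 0.20664111 -0.61570069  0.20434115] [ 8.11864109e-01 -5.83845986e-01 -5.61046338e-04 -4.68107214e-04] 0.0188
```

View pics/top0.png

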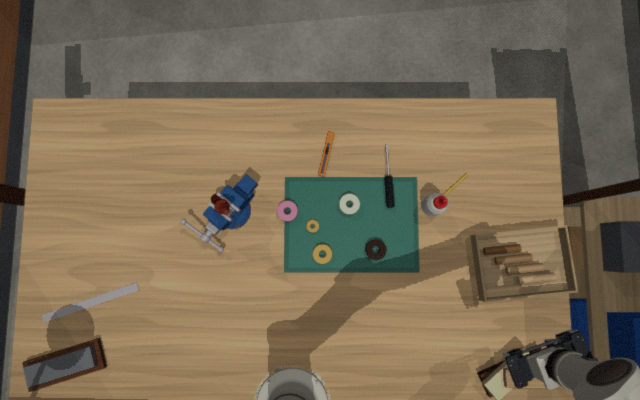

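View pics/side0.png

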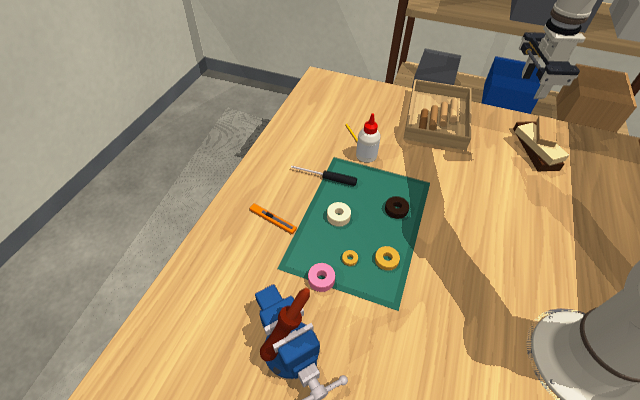

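The top view shows walnut at (376,250), large brass at (322,254), small brass at (313,226), maple at (349,204), pink look-alike at (287,211), and the vice with red-brown handle at about (225,205). The side view shows the tenon at about (303,295), with the handle running down to (268,350).

```bash
cat > h.py <<'E'
from bench import manip, effector, viewer
import cv2, numpy as np
from scipy.spatial.transform import Rotation as R
def f_of(c): return 200/np.tan(np.radians(c["vfov"]/2))
def ray(c,uv):
    d=np.array([(uv[0]-c["cx"])/f_of(c),(uv[1]-c["cy"])/f_of(c),1.])
    d=R.from_quat(c["attitude"]).apply(d); return np.array(c["eye"]),d/np.linalg.norm(d)
def on_z(c,uv,z):
    o,d=ray(c,uv); return o+d*(z-o[2])/d[2]
def proj(c,p):
    q=R.from_quat(c["attitude"]).inv().apply(np.asarray(p)-c["eye"]); return np.array([c["cx"],c["cy"]])+f_of(c)*q[:2]/q[2]
def tri(rs):
    A=sum(np.eye(3)-np.outer(d,d) for o,d in rs); b=sum((np.eye(3)-np.outer(d,d))@o for o,d in rs)
    p=np.linalg.solve(A,b); return p,[np.linalg.norm(np.cross(p-o,d)) for o,d in rs]
def snap(n,save):
    c=viewer.get_calibration(n); im=viewer.get_image(n); cv2.imwrite(f"pics/{save}.png",im[:,:,::-1]); return c,im
E
python3 - <<'E'
from h import *
im={n:cv2.imread(f"pics/{n}0.png") for n in("side","top")}
cal={n:viewer.get_calibration(n) for n in im}
seeds={"walnut":((376,250),(397,207),.022),"brass":((322,254),(388,258),.018),"maple":((349,204),(340,214),.026)}
for k,(t,s,h) in seeds.items():
  for n,uv in(("top",t),("side",s)):
    hsv=cv2.cvtColor(im[n],cv2.COLOR_BGR2HSV)
    # not-mat mask: mat is green
    m=(~((hsv[...,0]>65)&(hsv[...,0]<95)&(hsv[...,1]>80))).astype(np.uint8)
    r=20; x0,y0=uv[0]-r,uv[1]-r
    sub=m[y0:y0+2*r,x0:x0+2*r]
    cs,_=cv2.findContours(sub,cv2.RETR_EXTERNAL,cv2.CHAIN_APPROX_NONE,offset=(x0,y0))
    ct=max(cs,key=cv2.contourArea)
    (u,v),rad=cv2.minEnclosingCircle(ct); M=cv2.moments(ct); g=(M["m10"]/M["m00"],M["m01"]/M["m00"])
    print(k,n,np.round(g,1),round(rad,1),"pos",np.round(on_z(cal[n],g,h/2),4))
big=[cv2.resize(im["top"][150:270,180:300],None,fx=3.3,fy=3.3,interpolation=2),cv2.resize(im["side"][270:390,240:360],None,fx=3.3,fy=3.3,interpolation=2)]
cv2.imwrite("pics/vice.png",np.hstack(big))
E
```

```text
walnut top [375.5 249.1] 10.6 pos [ 0.4587 -0.2556  0.011 ]
walnut side [396.5 207.1] 12.2 pos [ 0.4593 -0.2556  0.011 ]
brass top [322.  253.6] 10.7 pos [ 0.4453 -0.0902  0.009 ]
brass side [386.8 258. ] 12.9 pos [ 0.4455 -0.0905  0.009 ]
maple top [349.  203.6] 11.2 pos [ 0.6    -0.1744  0.013 ]
maple side [338.4 213.9] 12.8 pos [ 0.5999 -0.1744  0.013 ]
```

View pics/vice.png

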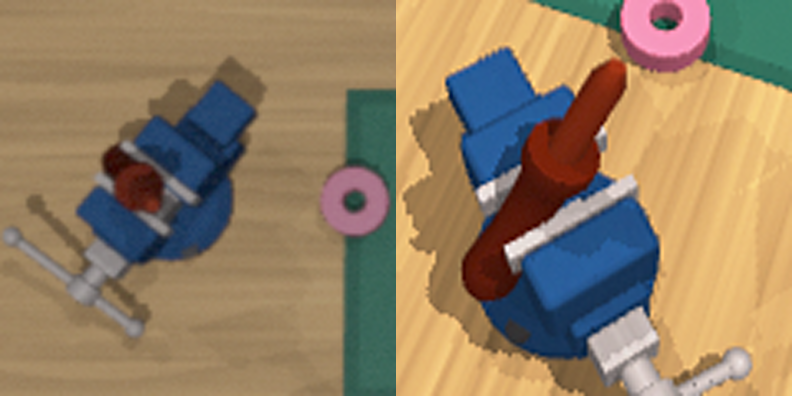

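View pics/wrist0.png

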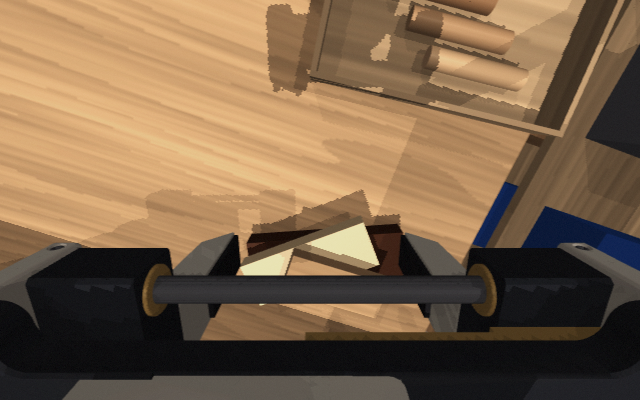

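Zoom: in the side view the tenon tip is at about (307,290.6) and the shoulder centre at about (290,315); in the top view the tip is at about (226,210). The wrist view shows the fingers and the body bar, with nothing of use yet. I'll triangulate roughly, then look closer with the wrist.

Run:
```python
from h import *
S=viewer.get_calibration("side");T=viewer.get_calibration("top")
tip,e=tri([ray(S,(306.5,291)),ray(T,(226.5,209.5))]); print("tip",tip,e)
sh=on_z(S,(289.5,315),.166); print("sh side@.166",sh, "len",np.linalg.norm(tip-sh), "top px",proj(T,sh))
a=tip-sh; a/=np.linalg.norm(a); print("axis",a,"lean",np.degrees(np.arccos(a[2])),"az from -x",np.degrees(np.arctan2(a[1],-a[0])), "to base", np.degrees(np.arctan2(-sh[1],sh[0])))
# wrist camera in tool frame
c=viewer.get_calibration("wrist"); q=R.from_quat(manip.current_tcp_rot()); p=manip.current_tool_pos()
print("cam in tool",q.inv().apply(c["eye"]-p)); print((q.inv()*R.from_quat(c["attitude"])).as_matrix().round(3))
```

```text
tip [0.55966688 0.1602042  0.22678463] [np.float64(0.0028235966062772635), np.float64(0.0028235966062772643)]
sh side@.166 [0.57960248 0.18614562 0.166     ] len 0.06903011152583059 top px [222.19324413 205.30809286]
axis [-0.28879563 -0.37579849  0.88055243] lean 28.290925671429058 az from -x -52.45825036054985 to base -17.80498427837086
cam in tool [-0.00146729 -0.07957025 -0.1797373 ]
[[ 1.     0.001 -0.001]
 [-0.     0.957  0.291]
 [ 0.001 -0.291  0.957]]
```

```bash
cat >> h.py <<'E'
def quat(z,x):
    z=np.array(z,float)/np.linalg.norm(z); x=np.array(x,float); x-=z*(x@z); x/=np.linalg.norm(x)
    return R.from_matrix(np.c_[x,np.cross(z,x),z]).as_quat()
def st(tag=""):
    print(tag,"t",round(manip.current_clock(),2),"p",np.round(manip.current_tool_pos(),4),"F",np.round(manip.current_force(),1),"gap",round(manip.current_finger_gap(),4))
E
python3 - <<'E'
from h import *
a=np.array([-.289,-.376,.88]); 
for s in(1,-1):
  x=s*np.array([.79,-.61,0])
  for p,z in(([.4587,-.2556,.01],[0,0,-1]),([.4453,-.09,.0],[0,0,-1]),([.6,-.174,.0],[0,0,-1]),([.58,.186,.17],-a),([.52,.11,.33],-a),([.58,.17,.35],[0,0,-1])):
    q=manip.solve_ik(p,quat(z,x)); print(s,p,None if q is None else np.round(q,2))
E
```

```text
1 [0.4587, -0.2556, 0.01] [ 0.95  0.62 -0.61  1.99  0.54  0.7  -0.66]
1 [0.4453, -0.09, 0.0] [ 0.7   0.56 -0.66  2.16  0.6   0.61 -1.06]
1 [0.6, -0.174, 0.0] [ 0.71  0.79 -0.66  1.74  0.62  0.84 -0.89]
1 [0.58, 0.186, 0.17] [ 0.63  0.4  -0.92  2.05 -0.01  0.46 -0.84]
1 [0.52, 0.11, 0.33] [ 1.66 -0.22 -1.44  1.99 -0.77  1.08 -0.11]
1 [0.58, 0.17, 0.35] [ 0.42  0.48 -1.08  1.46  0.42  1.45 -1.32]
-1 [0.4587, -0.2556, 0.01] [-0.45  1.14  1.35  2.03 -1.26  1.2  -2.32]
-1 [0.4453, -0.09, 0.0] [ 1.13  1.   -1.31  2.15  1.18  1.07  1.64]
-1 [0.6, -0.174, 0.0] [ 1.04  1.19 -1.31  1.72  1.22  1.27  1.91]
-1 [0.58, 0.186, 0.17] [ 0.87  0.62 -1.29  2.05  0.59  0.54  1.79]
-1 [0.52, 0.11, 0.33] [-1.22 -0.22  1.11  2.04 -0.21  0.87  2.51]
-1 [0.58, 0.17, 0.35] [ 0.51  0.58 -1.3   1.46  0.56  1.51  1.71]
```

Run:
```python
from h import *
X=[.79,-.61,0]; q=quat([0,0,-1],X)
p=manip.current_tool_pos(); manip.servo_line([p[0],p[1],.30],vel=.3)
w=np.array([.459,-.2556]); manip.move_pose([*w,.12],q); manip.servo_line([*w,.0098],vel=.15)
effector.close(f_grip=20); st("gripped"); print(R.from_quat(manip.current_tcp_rot()).as_matrix().round(3))
manip.servo_line([*w,.12],vel=.25); st("lifted")
for i,(x,y) in enumerate(((.624,.081),(.466,.203))):
    manip.move_pose([x,y,.32],q); manip.sleep(.15); c,_=snap("wrist",f"w{i+1}"); np.save(f"w{i+1}.npy",c,allow_pickle=True); st()
a=[cv2.imread(f"pics/w{i}.png") for i in(1,2)]
cv2.imwrite("pics/w12.png",np.hstack([cv2.resize(i[0:300],None,fx=.62,fy=.62) for i in a]))
```

```text
gripped t 4.67 p [ 0.459  -0.2556  0.0098] F [ 0.1 -1.  -0.6] gap 0.0005
[[ 0.792 -0.611  0.   ]
 [-0.611 -0.792 -0.   ]
 [ 0.    -0.    -1.   ]]
lifted t 5.27 p [ 0.4589 -0.256   0.1204] F [-0.3 -0.2 -0.2] gap 0.0001
 t 7.03 p [0.624  0.0794 0.3194] F [1.1 0.1 0.1] gap 0.0005
 t 8.05 p [0.4675 0.2018 0.3198] F [-0.5  0.2  0.5] gap 0.0008
```

View pics/w12.png

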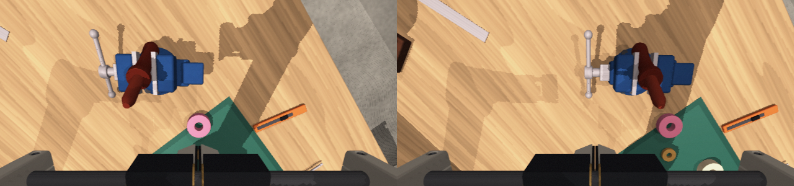

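The wrist views show the tenon clearly, but the fingers are fully shut with no ring in them, so the walnut grasp missed. I'll check where the walnut is before deciding why.

Run:
```python
from h import *
T,t=snap("top","t1"); S,s=snap("side","s1")
for n,im,c,roi in(("top",t,T,(340,410,200,285)),("side",s,S,(340,440,160,300))):
    hsv=cv2.cvtColor(im,cv2.COLOR_RGB2HSV); x0,x1,y0,y1=roi
    m=((hsv[...,2]<75)&((hsv[...,0]<25)|(hsv[...,0]>165)))[y0:y1,x0:x1].astype(np.uint8)
    cs,_=cv2.findContours(m,cv2.RETR_EXTERNAL,cv2.CHAIN_APPROX_NONE,offset=(x0,y0))
    for k in sorted(cs,key=cv2.contourArea)[-3:]:
        (u,v),r=cv2.minEnclosingCircle(k); print(n,u,v,r,cv2.contourArea(k),on_z(c,(u,v),.011).round(4))
a=t[200:285,330:430][:,:,::-1]; b=s[170:255,350:450][:,:,::-1]
w1,w2=[cv2.imread(f"pics/w{i}.png") for i in(1,2)]
z=lambda i,w,h:cv2.resize(i,(w,h),interpolation=2)
cv2.imwrite("pics/m.png",np.vstack([np.hstack([z(a,400,260),z(b,400,260)]),np.hstack([z(w1[60:190,170:300],400,330),z(w2[60:190,340:470],400,330)])]))
```

```text
top 390.0 204.0 9.999999747378752e-05 0.0 [ 0.5987 -0.3028  0.011 ]
top 387.0 203.0 9.999999747378752e-05 0.0 [ 0.6019 -0.2935  0.011 ]
top 375.3584899902344 249.19338989257812 9.888427734375 278.0 [ 0.4586 -0.255   0.011 ]
side 342.0 235.0 1.000100016593933 2.0 [ 0.57   -0.1144  0.011 ]
side 377.413330078125 225.0 38.06264877319336 391.0 [ 0.4928 -0.178   0.011 ]
side 378.34515380859375 191.46774291992188 17.22356414794922 405.0 [ 0.5202 -0.2927  0.011 ]
```

View pics/m.png

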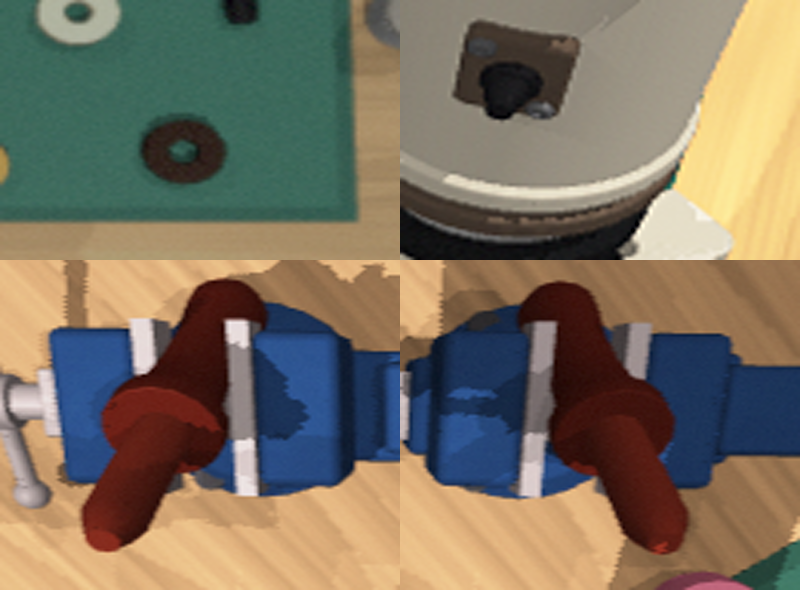

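Walnut hasn't moved, at (0.459,-0.255), so the fingers closed above it. That puts the real tips at least 12 mm behind the nominal TCP at that opening. I'll look at the finger tips, open against shut.

Run:
```python
from h import *
a=cv2.imread("pics/wrist0.png")[215:325,150:490]; b=cv2.imread("pics/w1.png")[215:325,150:490]
cv2.imwrite("pics/f.png",cv2.resize(np.vstack([a,b]),None,fx=2.3,fy=2.3,interpolation=2))
st(); print(np.round(manip.current_q(),3), manip.grip_depth)
```

```text
t 8.15 p [0.4669 0.2023 0.3198] F [-0.  -0.1  0. ] gap 0.0004
[ 0.482  0.259 -1.108  1.735  0.239  1.296 -1.338] 0.0188
```

View pics/f.png

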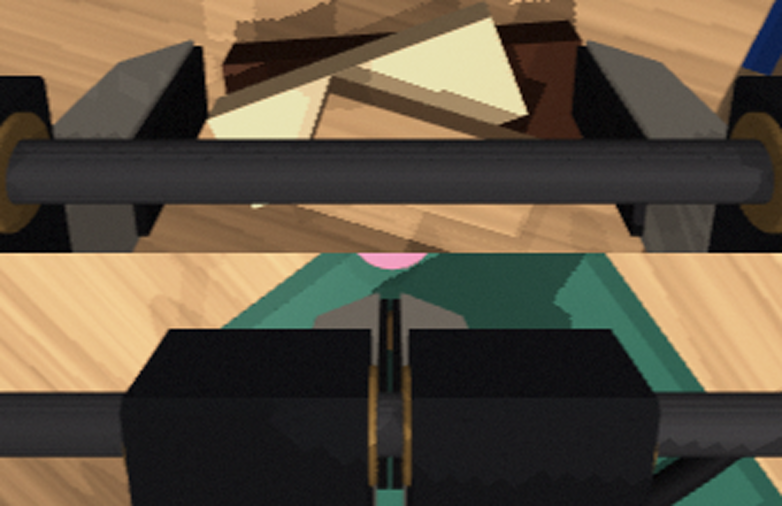

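The pad tips (row about 233, gap about 165 px open) come out about 20 mm behind the reported TCP. I'll settle it with a gentle shut-finger touch on free bench, and measure the tenon from the wrist pair meanwhile.

Run:
```python
from h import *
q=quat([0,0,-1],[.79,-.61,0])
manip.move_pose([.36,-.17,.04],q); manip.servo_line([.36,-.17,.004],vel=.12); f0=manip.current_force()[2]
z=.004
while z>-.032:
    z-=.002; 
    try: manip.servo_line([.36,-.17,z],vel=.03)
    except manip.PlanningError as e: print("plan",e); break
    f=manip.current_force()[2]-f0
    if abs(f)>2: break
st("touch"); print("cmd z",z,"dF",f)
manip.servo_line([.36,-.17,.05],vel=.2); effector.open_jaws(); st("open")
# tenon masks
for i in(1,2):
    im=cv2.imread(f"pics/w{i}.png"); hsv=cv2.cvtColor(im,cv2.COLOR_BGR2HSV)
    m=(((hsv[...,0]<8)|(hsv[...,0]>172))&(hsv[...,1]>150)&(hsv[...,2]<190)).astype(np.uint8); m[240:]=0
    n,l,s,ce=cv2.connectedComponentsWithStats(m); k=1+np.argmax(s[1:,4]); print(i,s[k],ce[k]); np.save(f"m{i}.npy",l==k)
```

```text
touch t 13.59 p [ 0.3602 -0.1701 -0.0214] F [-2.2  0.6 14.4] gap 0.0004
cmd z -0.022000000000000006 dF 14.385983882865997
open t 15.56 p [ 0.36 -0.17  0.05] F [ 0.1 -0.4 -0. ] gap 0.092
1 [ 197   68   59  107 2730] [224.07948718 121.40769231]
2 [ 379   69   54  107 2667] [407.41657293 122.43532058]
```

Touch: tips are 20.5 mm behind the reported TCP, so the reported tool frame is too long. I'll check the wrist camera against the fixed cameras using the pink ring, then get the tenon axis from silhouette midlines.

Run:
```python
from h import *
C=[np.load(f"w{i}.npy",allow_pickle=True).item() for i in(1,2)]
T=viewer.get_calibration("top");S=viewer.get_calibration("side")
def pink(p):
    h=cv2.cvtColor(cv2.imread(p),cv2.COLOR_BGR2HSV); m=((h[...,0]>150)&(h[...,0]<176)&(h[...,1]>60)&(h[...,1]<190)&(h[...,2]>120)).astype(np.uint8)
    cs,_=cv2.findContours(m,0,1); k=max(cs,key=cv2.contourArea); M=cv2.moments(k); return M["m10"]/M["m00"],M["m01"]/M["m00"]
pk=[pink(f"pics/{n}.png") for n in("w1","w2","top0","side0")]; print(np.round(pk,1))
for n,c,u in zip("w1 w2 top side".split(),C+[T,S],pk): print(n,on_z(c,u,.013).round(4))
print("pink tri",tri([ray(c,u) for c,u in zip(C,pk)]))
N=[];tips=[]
for i,c in enumerate(C):
    m=np.load(f"m{i+1}.npy"); rows=np.where(m.any(1))[0]; mid=[]
    for r in range(145,rows[-1]-8):
        x=np.where(m[r])[0]; mid.append((x.mean(),r,len(x)))
    mid=np.array(mid); print("widths",mid[:,2].astype(int),"last row",rows[-1])
    # edges perpendicular bias small; fit via PCA of mask in these rows
    pts=np.argwhere(m)[:, ::-1]; pts=pts[(pts[:,1]>=145)&(pts[:,1]<=rows[-1]-8)]
    k=np.polyfit(mid[:,1],mid[:,0],1); print("fit",k)
    o,d1=ray(c,(np.polyval(k,145),145)); _,d2=ray(c,(np.polyval(k,170),170)); n=np.cross(d1,d2); N.append(n/np.linalg.norm(n)); 
    vx=np.array([k[0],1])/np.hypot(k[0],1); P=np.argwhere(m)[:,::-1]; P=P[P[:,1]>140]; s=((P-[np.polyval(k,145),145])@vx).max()+.5; tips.append(np.array([np.polyval(k,145),145])+s*vx)
a=np.cross(*N); a/=np.linalg.norm(a); a*=np.sign(a[2])
p0=np.linalg.lstsq(np.array([N[0],N[1],a]),np.array([N[0]@C[0]["eye"],N[1]@C[1]["eye"],a@np.array([.57,.17,.2])]),rcond=None)[0]
print("axis",a,"lean",np.degrees(np.arccos(a[2])),"az",np.degrees(np.arctan2(a[1],-a[0])),"p0",p0)
for c,t in zip(C,tips):   # closest pt on axis to tip-edge ray
    o,d=ray(c,t); A=np.c_[a,-d]; s=np.linalg.lstsq(A,o-p0,rcond=None)[0]; print("tip px",t.round(1),"on axis",(p0+s[0]*a).round(4))
tp=tri([ray(c,t) for c,t in zip(C,tips)]); print("tip tri",tp)
sh=tri([ray(C[0],(223.6,126.9)),ray(C[1],(409.2,126.1))]); print("sh tri",sh,np.linalg.norm(tp[0]-sh[0]),"off axis",np.linalg.norm(np.cross(sh[0]-p0,a)))
for nm,c in(("top",T),("side",S)): print(nm,"tip",proj(c,tp[0]),"sh",proj(c,sh[0]))
```

```text
[[320.4 202.7]
 [440.8 203.9]
 [287.1 210.6]
 [321.1 276.7]]
w1 [0.5786 0.0189 0.013 ]
w2 [0.5816 0.0157 0.013 ]
top [0.5782 0.0184 0.013 ]
side [0.5787 0.0174 0.013 ]
pink tri (array([0.58038464, 0.02126256, 0.02329743]), [np.float64(0.00028994369533171514), np.float64(0.0002899436953318186)])
widths [23 23 23 24 23 23 24 23 23 23 24 24 24 24 23 23 22 22 22 21 20] last row 174
fit [ -0.36233766 266.11471861]
widths [22 21 22 23 22 23 23 23 23 23 23 23 24 23 23 22 22 22 21 21 21 20] last row 175
fit [3.27498588e-01 3.68664879e+02]
axis [-0.32565885 -0.41682527  0.84864775] lean 31.935105143093708 az -52.00006285633138 p0 [0.56791397 0.17660863 0.20244543]
tip px [202.8 174.8] on axis [0.5552 0.1603 0.2356]
tip px [426.1 175.5] on axis [0.5554 0.1605 0.2352]
tip tri (array([0.55520763, 0.16046256, 0.23542178]), [np.float64(0.0001937905639692672), np.float64(0.00019379056396916846)])
sh tri (array([0.57927831, 0.18966904, 0.1666614 ]), [np.float64(0.0010196480580153566), np.float64(0.0010196480580154203)]) 0.07848825166663392 off axis 0.004353681982063042
top tip [225.80823229 211.97109615] sh [220.86656722 205.40169548]
side tip [307.23639403 289.24548426] sh [288.86203842 316.71120119]
```

```bash
echo 'D=.0205' >> h.py
python3 - <<'E'
from h import *
q=quat([0,0,-1],[.788,-.616,0]); w=[.459,-.2555]
manip.move_pose([*w,.05],q); manip.servo_line([*w,.010-D],vel=.12); effector.close(f_grip=20); st("grip")
manip.servo_line([*w,.10],vel=.25); st("lift")
C=[np.load(f"w{i}.npy",allow_pickle=True).item() for i in(1,2)]+[viewer.get_calibration("side")]
# side mask
h=cv2.cvtColor(cv2.imread("pics/side0.png"),cv2.COLOR_BGR2HSV)
m=(((h[...,0]<8)|(h[...,0]>172))&(h[...,1]>150)&(h[...,2]<190)).astype(np.uint8); m[:270]=0; m[:,:230]=0;m[:,350:]=0
n,l,s,_=cv2.connectedComponentsWithStats(m); k=1+np.argmax(s[1:,4]); m3=l==k; print(s[k])
truth=np.array([.5784,.0180,.013]); sh2=proj(C[1],truth)-[440.8,203.9]; sh1=proj(C[0],truth)-[320.4,202.7]; print("px corr",sh1,sh2)
N=[];O=[];tips=[]
for i,c in enumerate(C):
    m=np.load(f"m{i+1}.npy") if i<2 else m3
    P=np.argwhere(m)[:,::-1].astype(float)
    t0,b0=((203,172),(219,137)) if i==0 else ((425,173),(414,138)) if i==1 else ((306,291),(294.5,308.5))
    v=np.subtract(t0,b0); L=np.hypot(*v); v=v/L; nrm=np.array([-v[1],v[0]]); 
    for it in range(3):
        al=(P-b0)@v; ac=(P-b0)@nrm; cen=[]
        for sbin in np.arange(0 if i==2 else 6,L-6,2):
            k=(abs(al-sbin)<1.5)&(abs(ac)<20)
            cen.append((sbin,(ac[k].max()+ac[k].min())/2,ac[k].max()-ac[k].min()+1))
        cen=np.array(cen); kf=np.polyfit(cen[:,0],cen[:,1],1); b0=np.array(b0)+nrm*kf[1]; v=v+nrm*kf[0]; v/=np.hypot(*v); nrm=np.array([-v[1],v[0]])
    print(i,"widths",cen[:,2].round(1))
    al=(P-b0)@v; tip=b0+v*(al[abs((P-b0)@nrm)<4].max()+.5)
    cor=[sh1,sh2,[0,0]][i]; b=b0+cor; tip=tip+cor; tips.append(tip)
    o,d1=ray(c,b); _,d2=ray(c,tip); n=np.cross(d1,d2); N.append(n/np.linalg.norm(n)); O.append(o)
N=np.array(N); a=np.linalg.svd(N)[2][2]; a*=np.sign(a[2]); print("residual deg",np.degrees(N@a))
p0=np.linalg.lstsq(np.r_[N,[a]],np.r_[[n@o for n,o in zip(N,O)],a@np.array([.57,.17,.2])],rcond=None)[0]
print("axis",a,"lean",np.degrees(np.arccos(a[2])),"az",np.degrees(np.arctan2(a[1],-a[0])),"p0",p0,"res mm",[round(1e3*(n@(p0-o)),2) for n,o in zip(N,O)])
for pr in((0,1),(0,2),(1,2)):
    aa=np.cross(N[pr[0]],N[pr[1]]); aa/=np.linalg.norm(aa); aa*=np.sign(aa[2]); print(pr,aa)
# tip: end disc radius 5 rim; extreme along silhouettes -> solve s so that rim extreme matches
for c,t in zip(C,tips):
    o,d=ray(c,t); u=np.linalg.lstsq(np.c_[a,-d],o-p0,rcond=None)[0]; sn=np.sqrt(1-(a@d)**2); print("tip edge s",u[0].round(4),"corr",(u[0]-5e-3*abs(a@d)/sn).round(4), (p0+(u[0]-5e-3*abs(a@d)/sn)*a).round(4))
np.save("ax.npy",np.r_[a,p0])
E
```

```text
grip t 17.37 p [ 0.4592 -0.2557 -0.0102] F [-0.4 -1.   3.5] gap 0.0639
lift t 17.96 p [ 0.4586 -0.2558  0.0999] F [ 0.1  0.2 -1. ] gap 0.0637
[ 260  288   49   73 1114]
px corr [0.23824178 0.49324548] [-2.30433539  0.04669992]
0 widths [21.2 21.1 21.5 21.6 21.5 22.  22.4 22.1 22.1 22.5 22.5 22.  20.7 18.9]
1 widths [20.7 20.7 20.9 21.2 21.8 22.2 22.2 22.3 22.2 22.5 22.  21.2 19.4]
2 widths [13.5 11.4 11.6 11.8 11.4 11.6 11.4 11.6]
residual deg [ 0.02014276 -0.22527995  0.21623098]
axis [-0.2716247  -0.34169531  0.89970236] lean 25.881028575137755 az -51.51767168414219 p0 [0.56624592 0.17535792 0.2008958 ] res mm [np.float64(0.06), np.float64(-0.68), np.float64(0.65)]
(0, 1) [-0.27565473 -0.34328491  0.89786967]
(0, 2) [-0.26795632 -0.34092438  0.90109377]
(1, 2) [-0.26427293 -0.25303981  0.93066142]
tip edge s 0.041 corr 0.0357 [0.5566 0.1632 0.233 ]
tip edge s 0.0399 corr 0.0344 [0.5569 0.1636 0.2319]
tip edge s 0.0433 corr 0.0383 [0.5558 0.1623 0.2353]
```

Walnut is gripped (gap 63.9 mm). The lean is poorly determined from overhead (26–32°), so I'll take one sideways wrist view of the tenon on the way.

Run:
```python
from h import *
mid=np.array([.568,.176,.20]); e=np.radians(42); hd=np.array([.788,-.616,0])
d=np.cos(e)*hd+np.array([0,0,np.sin(e)]); ty=np.sin(e)*hd-np.array([0,0,np.cos(e)])
z=-d; x=np.cross(ty,z); q=quat(z,x); M=R.from_quat(q).as_matrix(); print(M[:,1]@ty)
cam=mid+.29*d; p=cam-M@np.array([-.0015,-.0796,-.1797]); print("tcp",p, manip.solve_ik(p,q))
c0=manip.current_clock(); manip.move_pose(p,q); manip.sleep(.4); print(np.abs(manip.current_joint_velocities()).max())
c,im=snap("wrist","w3"); np.save("w3.npy",c,allow_pickle=True); st(); print("exp mid px",proj(c,mid))
u,v=proj(c,mid).astype(int); cr=im[max(0,v-100):v+100,u-130:u+130][:,:,::-1]; cv2.imwrite("pics/w3c.png",cv2.resize(cr,None,fx=3,fy=3,interpolation=2)); print("crop origin",u-130,max(0,v-100))
```

```text
1.0000895233693492
tcp [0.67548497 0.09388015 0.21465876] [ 0.32491327  1.19550353 -0.8689668   0.70193446  0.13177279  1.99455803
  0.60097785]
0.006987425935991732
 t 19.96 p [0.6755 0.0934 0.2149] F [-0.3 -0.7  0.1] gap 0.0638
exp mid px [316.35986858 106.11182278]
crop origin 186 6
```

View pics/w3c.png

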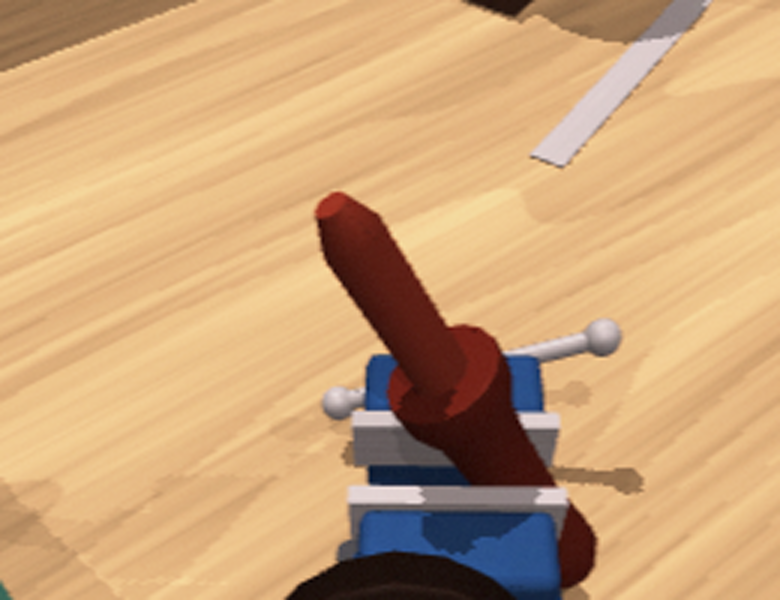

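In the crop the tip end-face centre is at about (333,205) and the shoulder ellipse centre at about (445,372), i.e. full-image (297,74.3) and (334.3,130). The ring is held at the bottom edge. Next I'll compute the axis from this view with w1 and w2.

Run:
```python
from h import *
C=[np.load(f"w{i}.npy",allow_pickle=True).item() for i in(1,2,3)]
h=cv2.cvtColor(cv2.imread("pics/w3.png"),cv2.COLOR_BGR2HSV)
m=(((h[...,0]<9)|(h[...,0]>170))&(h[...,1]>130)&(h[...,2]<230)).astype(np.uint8); m[:60]=0; m[185:]=0;m[:,:270]=0;m[:,400:]=0
ms=[np.load("m1.npy"),np.load("m2.npy"),m>0]
seed=[((203,172),(219,137),6,29),((425,173),(414,138),6,28),((297,74.3),(325,116),2,32)]
N=[];O=[]
for i,(c,m) in enumerate(zip(C,ms)):
    P=np.argwhere(m)[:,::-1].astype(float); t0,b0,s0,s1=seed[i]; b0=np.array(b0,float); v=np.subtract(t0,b0); v/=np.hypot(*v)
    for it in range(4):
        nr=np.array([-v[1],v[0]]); al=(P-b0)@v; ac=(P-b0)@nr; cen=[]
        for s in np.arange(s0,s1,2):
            k=(abs(al-s)<1.2)&(abs(ac)<16); cen.append((s,(ac[k].max()+ac[k].min())/2,np.ptp(ac[k])+1))
        cen=np.array(cen); kf=np.polyfit(cen[:,0],cen[:,1],1); b0=b0+nr*kf[1]; v=v+nr*kf[0]; v/=np.hypot(*v)
    print(i,"w",cen[:,2].round(1),"line",b0.round(2),v.round(4))
    o,d1=ray(c,b0); _,d2=ray(c,b0+30*v); n=np.cross(d1,d2); N.append(n/np.linalg.norm(n)); O.append(o)
N=np.array(N)
def axis(ix):
    n=N[ix]; a=np.linalg.svd(n)[2][2]; a*=np.sign(a[2])
    p0=np.linalg.lstsq(np.r_[n,[a]],np.r_[[N[i]@O[i] for i in ix],a@np.array([.57,.17,.2])],rcond=None)[0]; return a,p0
for ix in([0,1],[0,2],[1,2],[0,1,2]):
    a,p0=axis(ix); print(ix,a.round(4),"lean",np.degrees(np.arccos(a[2])).round(2),"az",np.degrees(np.arctan2(a[1],-a[0])).round(2),p0.round(4),"res",(1e3*np.array([N[i]@(p0-O[i]) for i in range(3)])).round(2))
    for nm,uv in(("tip",(297,74.3)),("sh",(334.3,130))):
        o,d=ray(C[2],uv); s=np.linalg.lstsq(np.c_[a,-d],o-p0,rcond=None)[0][0]; print("  ",nm,s.round(4),(p0+s*a).round(4))
tip=tri([ray(C[0],(203.5,170.2)),ray(C[1],(425.4,170.6)),ray(C[2],(297,74.3))]);sh=tri([ray(C[0],(223.6,126.9)),ray(C[1],(409.2,126.1)),ray(C[2],(334.3,130))])
print("tri",tip,sh,np.linalg.norm(tip[0]-sh[0]),(tip[0]-sh[0])/np.linalg.norm(tip[0]-sh[0]))
```

```text
0 w [21.1 21.1 21.5 21.6 21.1 22.  22.4 22.  22.1 22.5 22.4 22. ] line [218.24 136.65] [-0.4219  0.9066]
1 w [20.7 20.7 20.9 21.1 21.6 22.2 22.2 22.4 22.2 22.5 22. ] line [412.73 138.41] [0.3812 0.9245]
2 w [21.2 20.7 21.2 20.7 21.  21.8 22.1 21.8 22.1 22.6 22.1 22.6 22.4 22.3
 22.9] line [323.92 116.72] [-0.5492 -0.8357]
[0, 1] [-0.2726 -0.3442  0.8984] lean 26.05 az -51.62 [0.5676 0.1761 0.2016] res [ 0.   -0.    0.24]
   tip 0.0352 [0.558  0.164  0.2332]
   sh -0.0379 [0.5779 0.1891 0.1676]
[0, 2] [-0.2932 -0.3505  0.8895] lean 27.19 az -50.08 [0.5672 0.176  0.2014] res [-0.    0.36  0.  ]
   tip 0.0346 [0.5571 0.1639 0.2323]
   sh -0.0376 [0.5782 0.1892 0.168 ]
[1, 2] [-0.2738 -0.3567  0.8932] lean 26.73 az -52.49 [0.5675 0.1759 0.2016] res [-0.21 -0.    0.  ]
   tip 0.0352 [0.5579 0.1633 0.233 ]
   sh -0.038 [0.5779 0.1894 0.1676]
[0, 1, 2] [-0.2765 -0.3511  0.8946] lean 26.55 az -51.78 [0.5675 0.176  0.2016] res [-0.1   0.06  0.09]
   tip 0.0351 [0.5578 0.1637 0.233 ]
   sh -0.0379 [0.578  0.1893 0.1677]
tri (array([0.55759985, 0.16366465, 0.23300096]), [np.float64(0.0005781781152634852), np.float64(0.0002015683826751616), np.float64(0.0004363253390748355)]) (array([0.57919406, 0.18985941, 0.16876706]), [np.float64(0.0012675802189154926), np.float64(0.001127335346734946), np.float64(0.0005094188462206153)]) 0.07265307635189554 [-0.29722352 -0.36054582  0.88411814]
```

All views agree: lean about 26.8°, tip (0.5577,0.1637,0.2330), shoulder (0.578,0.189,0.169) within the stated range, length 72.7 mm against 72. I'll insert the walnut in steps with force-based lateral correction.

```bash
cat >> h.py <<'E'
A=np.array([-.283,-.352,.892]); A/=np.linalg.norm(A); TIP=np.array([.5577,.1637,.2330]); SH=TIP-.072*A
QI=quat(-A,[.788,-.616,0])
def insert(bt,base,off=np.zeros(3),start=.085,step=.006,fstop=6):
    """lower ring (bottom bt behind TCP) along axis from s=start until contact near s=base; s=height of ring bottom over shoulder"""
    tgt=lambda s:SH+(s-bt)*A+off
    f0=np.array(manip.current_force()); s=start; lim=base-.004
    while s>lim:
        near=s-base<.007; s-=.0012 if near else min(step,s-base-.004)
        manip.servo_line(tgt(s),vel=.03 if near else .06)
        f=np.array(manip.current_force())-f0; ax=f@A; lat=f-ax*A; act=(np.array(manip.current_tool_pos())-SH)@A+bt
        print(f"s {s*1e3:.1f} act {act*1e3:.1f} ax {ax:.1f} lat {lat.round(1)} off {(off*1e3).round(1)}")
        if ax>fstop and (near or ax>15): break
        if np.linalg.norm(lat)>1.5: 
            c=lat*5e-5; off=off+c*min(1,1e-3/np.linalg.norm(c))
    return s,off,act
E
python3 - <<'E'
from h import *
print("SH",SH)
p=manip.current_tool_pos(); manip.servo_line([.62,.11,.36],vel=.3)
bt=.0102
manip.move_pose(SH+(.095-bt)*A,QI); manip.servo_line(SH+(.085-bt)*A,vel=.1); st("standoff")
s,off,act=insert(bt,0); st("end"); print(manip.current_wrist_torque())
np.save("off.npy",off)
E
```

```text
SH [0.5780795  0.18904835 0.16876498]Traceback (most recent call last):
  File "<stdin>", line 3, in <module>
bench.PlanningError: the arm cannot follow that straight line within its joint ranges
```

Run:
```python
from h import *
manip.move_pose([.62,.05,.34],quat([0,0,-1],[.788,-.616,0]))
bt=.0102
manip.move_pose(SH+(.095-bt)*A,QI); manip.servo_line(SH+(.085-bt)*A,vel=.1); st("standoff")
s,off,act=insert(bt,0); st("end"); print(manip.current_wrist_torque())
np.save("off.npy",off)
```

```text
standoff t 22.35 p [0.5584 0.1636 0.2365] F [ 0.5  0.8 -0.6] gap 0.0642
s 79.0 act 78.8 ax -0.4 lat [-0.5 -0.2 -0.3] off [0. 0. 0.]
s 73.0 act 72.7 ax 1.2 lat [-0.4 -0.2 -0.2] off [0. 0. 0.]
s 67.0 act 66.7 ax 0.8 lat [-0.6  0.1 -0.1] off [0. 0. 0.]
s 61.0 act 60.6 ax -0.4 lat [-0.2 -4.1 -1.7] off [0. 0. 0.]
s 55.0 act 54.5 ax -1.7 lat [-0.3 -5.7 -2.3] off [-0.  -0.2 -0.1]
s 49.0 act 48.7 ax -1.9 lat [-0.3 -6.2 -2.5] off [-0.  -0.5 -0.2]
s 43.0 act 42.9 ax -2.7 lat [-1.  -5.5 -2.5] off [-0.  -0.8 -0.3]
s 37.0 act 37.0 ax -2.0 lat [-1.6 -5.6 -2.7] off [-0.1 -1.1 -0.5]
s 31.0 act 31.0 ax -2.0 lat [-1.4 -5.2 -2.5] off [-0.2 -1.4 -0.6]
s 25.0 act 25.1 ax -2.0 lat [-1.2 -5.2 -2.4] off [-0.2 -1.6 -0.7]
s 19.0 act 19.1 ax -1.6 lat [-1.4 -4.3 -2.2] off [-0.3 -1.9 -0.8]
s 13.0 act 13.1 ax -1.5 lat [-0.3 -4.3 -1.8] off [-0.4 -2.1 -0.9]
s 7.0 act 7.1 ax -1.3 lat [-0.4 -2.7 -1.2] off [-0.4 -2.3 -1. ]
s 4.0 act 4.1 ax 0.3 lat [-1.  -0.3 -0.4] off [-0.4 -2.4 -1.1]
s 2.8 act 2.9 ax 1.4 lat [-0.5 -0.9 -0.5] off [-0.4 -2.4 -1.1]
s 1.6 act 1.6 ax 1.4 lat [ 0.2 -1.  -0.3] off [-0.4 -2.4 -1.1]
s 0.4 act 1.0 ax 13.1 lat [-3.3 -0.5 -1.2] off [-0.4 -2.4 -1.1]
end t 26.6 p [0.5804 0.1897 0.1594] F [-6.6 -4.3  9.9] gap 0.064
[-0.5023471   0.88875564  0.23180618]
```

Walnut seated: contact 1 mm from the predicted seat, with a clean rise to 13 N. I'll release, back off along the axis, fetch the brass and take a check picture.

```bash
cat >> h.py <<'E'
def retreat():
    p=np.array(manip.current_tool_pos()); manip.servo_line(p+.0005*A,vel=.05); effector.open_jaws(); manip.servo_line(SH+.09*A,vel=.2)
def pick(xy,t,f,zlift=.10):
    q=quat([0,0,-1],[.788,-.616,0]); manip.move_pose([*xy,.05],q); manip.servo_line([*xy,t-D],vel=.12); effector.close(f_grip=f); st("grip")
    bt=-manip.current_tool_pos()[2]; manip.servo_line([*xy,zlift],vel=.25); st("lift"); return bt
E
python3 - <<'E'
from h import *
retreat(); st("ret")
manip.move_pose([.46,.0,.25],quat([0,0,-1],[.788,-.616,0]))
bt=pick([.4454,-.0903],.003,50); print("bt",bt); np.save("bt.npy",bt)
_,s=snap("side","s2"); _,t=snap("top","t2")
cv2.imwrite("pics/c2.png",np.hstack([cv2.resize(s[250:370,230:360][:,:,::-1],(433,400),interpolation=2),cv2.resize(t[170:250,180:260][:,:,::-1],(360,400),interpolation=2)]))
E
```

```text
ret t 28.16 p [0.5525 0.1569 0.2486] F [-0.6  0.3  0. ] gap 0.0918
grip t 31.09 p [ 0.4457 -0.0905 -0.0173] F [ 0.1 -0.6  3.2] gap 0.0585
lift t 31.71 p [ 0.4443 -0.0906  0.0991] F [ 0.2  0.3 -3.2] gap 0.0589
bt 0.01727345496445583
```

View pics/c2.png

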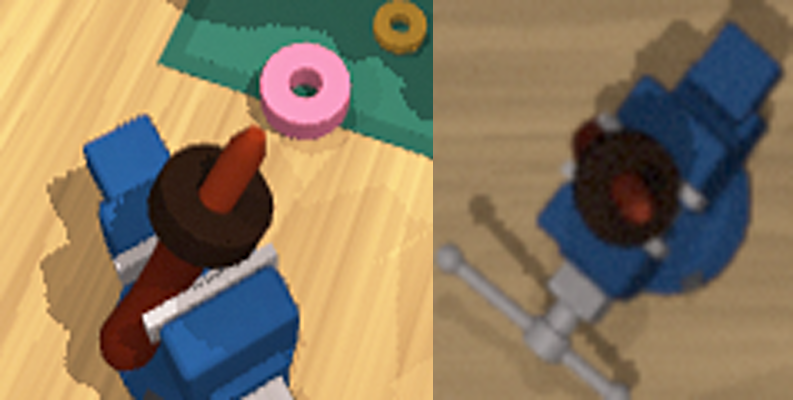

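Walnut is flat on the shoulder in both views (ring face at about (210,205) in the left crop) and the handle is where it was. Brass is gripped. Next, insert it onto the walnut.

Run:
```python
from h import *
bt=float(np.load("bt.npy")); off=np.array([-.0003,-.0018,-.0008])
manip.move_pose([.48,.04,.28],quat([0,0,-1],[.788,-.616,0])); manip.move_pose(SH+(.095-bt)*A+off,QI); manip.servo_line(SH+(.085-bt)*A+off,vel=.1); st("standoff")
s,off,act=insert(bt,.022,off=off); st("end"); np.save("off.npy",off)
```

```text
standoff t 33.55 p [0.5585 0.1632 0.2283] F [-0.3  0.6 -1.8] gap 0.0588
s 79.0 act 78.9 ax -1.3 lat [-1.2 -1.  -0.8] off [-0.3 -1.8 -0.8]
s 73.0 act 72.7 ax -0.6 lat [-0.5 -0.8 -0.5] off [-0.4 -1.8 -0.8]
s 67.0 act 66.6 ax -0.5 lat [ 0.3 -1.6 -0.5] off [-0.4 -1.8 -0.8]
s 61.0 act 60.6 ax -1.1 lat [-0.4 -0.4 -0.3] off [-0.3 -1.9 -0.9]
s 55.0 act 54.6 ax -0.2 lat [ 0.5 -0.9 -0.2] off [-0.3 -1.9 -0.9]
s 49.0 act 48.6 ax -1.0 lat [-0.9 -0.9 -0.6] off [-0.3 -1.9 -0.9]
s 43.0 act 42.7 ax -1.1 lat [ 0.1 -0.8 -0.3] off [-0.3 -1.9 -0.9]
s 37.0 act 36.7 ax -1.0 lat [ 0.3 -1.2 -0.4] off [-0.3 -1.9 -0.9]
s 31.0 act 30.7 ax -0.8 lat [ 0.5 -1.1 -0.3] off [-0.3 -1.9 -0.9]
s 26.0 act 25.7 ax -1.6 lat [ 0.3 -1.5 -0.5] off [-0.3 -1.9 -0.9]
s 24.8 act 24.8 ax -0.7 lat [ 0.7 -1.5 -0.4] off [-0.3 -2.  -0.9]
s 23.6 act 23.6 ax -0.3 lat [-0.2 -1.2 -0.5] off [-0.3 -2.1 -0.9]
s 22.4 act 23.2 ax 14.8 lat [-3.7 -0.8 -1.5] off [-0.3 -2.1 -0.9]
end t 36.8 p [0.5762 0.1848 0.1732] F [-8.3 -5.4  9.9] gap 0.0585
```

Brass seated at 23.2 mm against 23.0 expected. Release, then the maple.

Run:
```python
from h import *
retreat(); st("ret")
manip.move_pose([.54,.0,.25],quat([0,0,-1],[.788,-.616,0]))
bt=pick([.6,-.1744],.004,20,.12); np.save("bt.npy",bt)
_,s=snap("side","s3"); _,t=snap("top","t3")
cv2.imwrite("pics/c3.png",np.hstack([cv2.resize(s[250:370,230:360][:,:,::-1],(433,400),interpolation=2),cv2.resize(t[170:250,180:260][:,:,::-1],(360,400),interpolation=2)]))
off=np.load("off.npy")
manip.move_pose([.54,.03,.28],quat([0,0,-1],[.788,-.616,0])); manip.move_pose(SH+(.095-bt)*A+off,QI); manip.servo_line(SH+(.085-bt)*A+off,vel=.1); st("standoff")
if abs(manip.current_finger_gap()-.064)<.003:
    s,off,act=insert(bt,.041,off=off); st("end")
```

```text
ret t 38.35 p [0.5527 0.1567 0.2487] F [-0.6 -0.2 -1.3] gap 0.0916
grip t 41.3 p [ 0.6003 -0.1746 -0.0161] F [-1.   0.   2.6] gap 0.0637
lift t 42.0 p [ 0.5989 -0.1745  0.1188] F [-0.4 -0.2 -1.1] gap 0.0633
standoff t 43.99 p [0.5592 0.1625 0.2296] F [-1.3 -0.4 -0.2] gap 0.0634
s 79.0 act 78.8 ax -0.7 lat [0.3 0.7 0.4] off [-0.3 -2.1 -0.9]
s 73.0 act 72.7 ax -1.2 lat [ 1.1 -0.   0.3] off [-0.3 -2.1 -0.9]
s 67.0 act 66.7 ax -0.4 lat [ 0.  -0.1 -0. ] off [-0.3 -2.1 -0.9]
s 61.0 act 60.6 ax -1.2 lat [ 1.4 -1.1  0. ] off [-0.3 -2.1 -0.9]
s 55.0 act 54.6 ax -0.6 lat [1.4 0.3 0.6] off [-0.2 -2.1 -0.9]
s 49.0 act 48.6 ax 0.1 lat [-0.3  0.4  0. ] off [-0.2 -2.1 -0.9]
s 45.0 act 44.8 ax -0.4 lat [1.3 0.2 0.5] off [-0.2 -2.1 -0.9]
s 43.8 act 43.8 ax -0.6 lat [0.8 0.3 0.4] off [-0.2 -2.1 -0.9]
s 42.6 act 42.6 ax -0.3 lat [ 0.6 -0.1  0.2] off [-0.2 -2.1 -0.9]
s 41.4 act 41.4 ax -0.3 lat [ 0.8 -0.8 -0. ] off [-0.2 -2.1 -0.9]
s 40.2 act 41.0 ax 14.4 lat [-2.7 -0.2 -1. ] off [-0.2 -2.1 -0.9]
end t 46.74 p [0.571  0.1782 0.1901] F [-8.1 -5.7 11.6] gap 0.0635
```

View pics/c3.png

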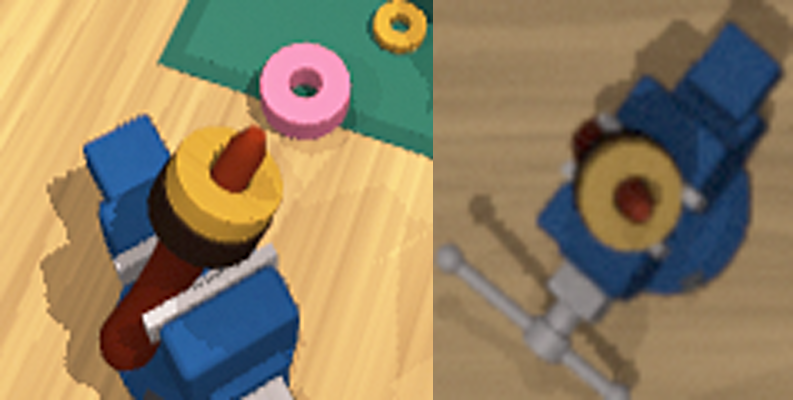

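Brass is flush on the walnut and the handle unchanged. Maple made contact at 41.0 mm, as expected. Release, and check from the side with the wrist camera.

Run:
```python
from h import *
retreat(); st("ret")
manip.move_pose([.62,.05,.34],quat([0,0,-1],[.788,-.616,0]))
mid=np.array([.568,.176,.20]); e=np.radians(42); hd=np.array([.788,-.616,0])
d=np.cos(e)*hd+np.array([0,0,np.sin(e)]); ty=np.sin(e)*hd-np.array([0,0,np.cos(e)]); q=quat(-d,np.cross(ty,-d)); M=R.from_quat(q).as_matrix()
manip.move_pose(mid+.29*d-M@np.array([-.0015,-.0796,-.1797]),q); manip.sleep(.4)
c,im=snap("wrist","w4"); _,s=snap("side","s4"); _,t=snap("top","t4"); st()
print("tip exp",proj(c,TIP),"top exp ring centre",proj(c,SH+.066*A))
a=cv2.resize(im[20:180,220:420][:,:,::-1],(500,400),interpolation=2); b=cv2.resize(t[120:280,270:470][:,:,::-1],(300,400),interpolation=2)
cv2.imwrite("pics/c4.png",np.hstack([a,b]))
```

```text
ret t 48.14 p [0.553  0.1567 0.2492] F [-0.3 -0.  -0.1] gap 0.0921
 t 50.81 p [0.6755 0.0939 0.2148] F [-0.3 -0.8 -0.4] gap 0.092
tip exp [296.00513918  75.11377549] top exp ring centre [299.65138694  80.67279308]
```

View pics/c4.png

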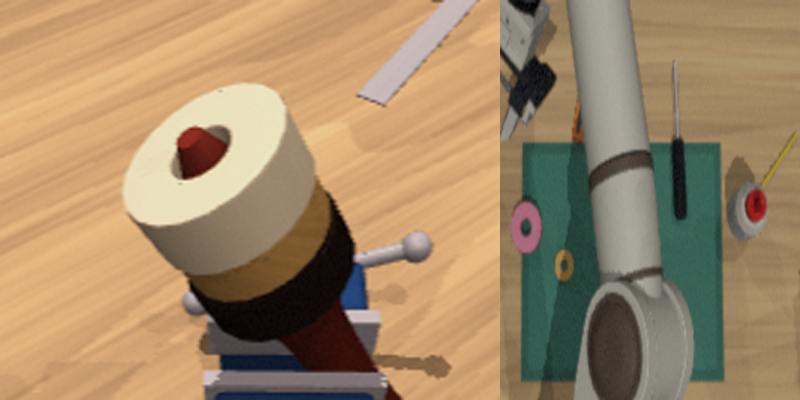

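The stack is flush with no gaps. The tip is at about (296,74), against (297,74) before stacking, so the handle hasn't shifted. The screwdriver and glue are in place, and the knife is partly hidden by the arm but undisturbed. Handing in.

```bash
python3 -c "
from bench import manip
print(manip.current_clock(), manip.hand_in())"
```

```text
the job is handed in; nothing more can be done
50.8083 None
```

The head is dry-stacked in the order asked: walnut, large brass, then maple. Each ring was lowered in small steps with force feedback, pressed home and released before the next. I handed the job in at 50.8 s of the 72 s, with the gripper open and clear of everything.

**What went wrong:** the first walnut grasp missed because the fingers closed above the ring. It was not moved. A gentle touch on the bare bench showed the real finger tips about 20.5 mm behind the reported TCP. I corrected for that, and all three grasps after it held.

**Last checks:**
- **Seating:** the rings stopped at 1.0, 23.2 and 41.0 mm above my estimated shoulder, each with a clear rise to 13–15 N. That matches the 22 and 18 mm ring heights, with a constant offset of about 1 mm in my estimate.
- **Flushness:** the final wrist picture shows no gaps between the rings and the tip standing proud.
- **Handle:** the tip was within about 1 pixel (roughly 1 mm) of where it was before stacking.
- **Bystanders:** the glue and screwdriver were where they started. The arm partly hid the knife in the last picture, so I could not check it fully.

**Disagreement:** the first overhead estimates of the tenon's lean ranged from 26° to 32°. A sideways wrist view settled it at about 27°. During insertion the force feedback also called for a sideways correction of about 2.5 mm.

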